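# Find the rocking corner of a player's deck plate and press its shim flat

## Task

One corner of the aluminium deck plate in the opened player housing rocks: press down on the plate's corners (white dots) one after another to find the one that gives, then press the red pad beside that corner down until its brass shim lies fully flat. Leave the other three shims standing up. This is all done with a fingertip: pick nothing up, and leave the flywheel on the plate and the things on the bench where they are.

Things in the scene. Friction and masses are not known exactly. Their poses are not given: they have to be found in the camera images.
- housing: opened grey player housing, a low tray 200 (its x) x 310 (its y) x 32 mm, standing still on the bench; origin at the centre of its underside. Turned at most 0.25 rad. All corners and shims below belong to it.
- deck: aluminium deck plate, 160 x 170 (y) x 3 mm, on a central rubber mount and four corner feet; origin: centre of its underside, 34 mm above the bench; axes as housing. A 20 mm tall motor can stands on it 30 mm to +x, +y of the middle. One foot has an unseen 5 mm gap below: about 5 N sends that corner down 5 mm (tilt 0.05 rad), and it springs back; a firm corner gives under 1.5 mm at 20 N
- corner_1 (a point): top face of the deck plate over its foot, at the white dot (22 mm) of the corner near the robot, left (-x,+y of the housing); 65 mm in x and 70 mm in y from the plate's middle, 37 mm above the bench; moves with the plate
- shim_1_pad (a point): centre of the top of the red thumb pad (24 x 20 x 14 mm) of the brass shim beside corner_1, just outside the plate: about 55 mm farther out along the housing's y; about 50 mm above the bench when raised, 42 mm when flat; moves with the shim
- shim_1 (a joint): hinge of that brass shim, rad: 0 = raised, sloping up outwards, 0.20 = fully flat. The pad goes straight down 8 mm as it is pressed; it takes about 6 N to move and stays where it is left. Only at the corner that rocks can it go flat; at a firm corner it is blocked at about 0.10, and must not be pressed there
- corner_2 (a point): top face of the deck plate over its foot, at the white dot (22 mm) of the corner far, left (+x,+y); 65 mm in x and 70 mm in y from the plate's middle, 37 mm above the bench; moves with the plate
- shim_2_pad (a point): centre of the top of the red thumb pad (24 x 20 x 14 mm) of the brass shim beside corner_2, just outside the plate: about 55 mm farther out along the housing's y; about 50 mm above the bench when raised, 42 mm when flat; moves with the shim
- shim_2 (a joint): hinge of that brass shim, rad: 0 = raised, sloping up outwards, 0.20 = fully flat. The pad goes straight down 8 mm as it is pressed; it takes about 6 N to move and stays where it is left. Only at the corner that rocks can it go flat; at a firm corner it is blocked at about 0.10, and must not be pressed there
- corner_3 (a point): top face of the deck plate over its foot, at the white dot (22 mm) of the corner near, right (-x,-y); 65 mm in x and 70 mm in y from the plate's middle, 37 mm above the bench; moves with the plate
- shim_3_pad (a point): centre of the top of the red thumb pad (24 x 20 x 14 mm) of the brass shim beside corner_3, just outside the plate: about 55 mm farther out along the housing's y; about 50 mm above the bench when raised, 42 mm when flat; moves with the shim
- shim_3 (a joint): hinge of that brass shim, rad: 0 = raised, sloping up outwards, 0.20 = fully flat. The pad goes straight down 8 mm as it is pressed; it takes about 6 N to move and stays where it is left. Only at the corner that rocks can it go flat; at a firm corner it is blocked at about 0.10, and must not be pressed there
- corner_4 (a point): top face of the deck plate over its foot, at the white dot (22 mm) of the corner far, right (+x,-y); 65 mm in x and 70 mm in y from the plate's middle, 37 mm above the bench; moves with the plate
- shim_4_pad (a point): centre of the top of the red thumb pad (24 x 20 x 14 mm) of the brass shim beside corner_4, just outside the plate: about 55 mm farther out along the housing's y; about 50 mm above the bench when raised, 42 mm when flat; moves with the shim
- shim_4 (a joint): hinge of that brass shim, rad: 0 = raised, sloping up outwards, 0.20 = fully flat. The pad goes straight down 8 mm as it is pressed; it takes about 6 N to move and stays where it is left. Only at the corner that rocks can it go flat; at a firm corner it is blocked at about 0.10, and must not be pressed there
- flywheel: loose brass flywheel, 28 mm across, 16 mm high, standing on the deck plate; origin at the centre of its underside; a bystander
- bowl: white bowl, 150 mm across, 50 mm high; origin at its underside; a loose bystander
- driver_a: red screwdriver lying on the bench beyond the housing; origin at its underside; a loose bystander
- driver_b: yellow screwdriver lying on the bench to the right; origin at its underside; a loose bystander
- cleaner: white plastic bottle, 44 mm across, 110 mm high; origin at its underside; a loose bystander
- dial_knob: black knob, 32 mm across, 16 mm high; origin at its underside; a loose bystander
- small_board: green circuit board 70 x 100 mm, about 16 mm high; origin at its underside; a loose bystander

How it is judged (in metres and radians):
On the way, in this order (a step that is already met when the one before it is completed fails the run):
1. the fingers press down the corner that rocks, while all shims still stand up (angle between deck's own z axis and vertical above 0.02 rad and contact force between the fingers and deck above 1 N and value of joint each of shim_1, shim_2, shim_3, shim_4 below 0.07 rad), for 0.1 s.
2. the shim of the rocking corner is pressed flat, the other three stand up (((value of joint shim_1 above 0.175 rad and value of joint each of shim_2, shim_3, shim_4 below 0.07 rad) or (value of joint shim_2 above 0.175 rad and value of joint each of shim_1, shim_3, shim_4 below 0.07 rad) or (value of joint shim_3 above 0.175 rad and value of joint each of shim_1, shim_2, shim_4 below 0.07 rad) or (value of joint shim_4 above 0.175 rad and value of joint each of shim_1, shim_2, shim_3 below 0.07 rad))), for 0.2 s.
At the end, for the whole second after the job is handed in: the rocking corner's shim lies flat (joint above 0.175 of 0.20 rad), the other three shims are still raised (below 0.07 rad), the deck plate is level to 0.015 rad and at rest, and the bystanders are within 25 mm of where they stood (((value of joint shim_1 above 0.175 rad and value of joint each of shim_2, shim_3, shim_4 below 0.07 rad) or (value of joint shim_2 above 0.175 rad and value of joint each of shim_1, shim_3, shim_4 below 0.07 rad) or (value of joint shim_3 above 0.175 rad and value of joint each of shim_1, shim_2, shim_4 below 0.07 rad) or (value of joint shim_4 above 0.175 rad and value of joint each of shim_1, shim_2, shim_3 below 0.07 rad)) and angle between deck's own z axis and vertical below 0.015 rad and angular speed of deck below 0.1 rad/s and distance of each of flywheel, bowl, driver_a, driver_b, cleaner, dial_knob, small_board from where it was at the start of the episode below 0.025 m); the robot touches nothing.
It fails at once if the flywheel is lifted or pushed away (distance of flywheel from where it was at the start of the episode above 0.03 m or height (world z) of flywheel above 0.056 m).
It fails at once if a loose thing on the bench (bowl, screwdrivers, bottle, knob, board) is lifted or pushed away (distance of any of bowl, driver_a, driver_b, cleaner, dial_knob, small_board from where it was at the start of the episode above 0.03 m or height (world z) of any of bowl, driver_a, driver_b, cleaner, dial_knob, small_board above 0.03 m).
It also fails if it takes over 48 s, if anything falls off the work surface, if the arm or the gripper's body presses on something with over 40 N, if the wrist force passes 120 N, or if a joint passes its speed limit or range.

## Robot

A 6-joint arm with a two-finger parallel gripper is mounted at the origin on the work surface. World frame = base frame: x ahead of the robot, y to its left, z up, the work surface at z = 0. Lengths are in mm, angles in degrees, forces in N, time in s.
With the tool pointing down it reaches from about 325 to 925 mm from the base axis. Payload 3.1 kg.
Tool frame: the origin (TCP) lies at the very end of the fingers, on their centre line; the grasp point (between the pads) lies grasp_offset behind it (grasp_offset is the distance from the TCP to the grasp point, in mm); z points along the fingers, x is the direction in which the jaws open and shut, and the axes are right-handed (so a half turn about z gives the same grasp; the last joint's range is limited). The gripper opens to 85 mm and grips with 20 to 120 N. Pads are 22 mm wide; open, the fingers measure 114 mm over their backs; the gripper's body (76 mm by 85 mm) begins 54 mm behind the grasp point. The pads swing forward as they close: fully open they stand 13 mm farther back than shut.
Start: joints at [-83.148, 12.427, 92.441, -0, 75.132, -6.429], TCP at [143.602, -608.291, 231.3] pointing down, gripper open.
Joint ranges: [-157.48, 157.48], [-44.54, 120.13], [17.64, 146.25], [-64.5, 244.5], [7.68, 150.69], [-147.95, 147.95]. Speed limits (degrees/s): [159.86, 159.86, 180, 180, 180, 180].

## Interface

Orientations are given as [roll, pitch, yaw] about the fixed x, y, z axes, in that order (R = Rz(yaw) Ry(pitch) Rx(roll)).
In Python, from station import * gives the robot as it stands. Calls block until the motion is done:
- goto(position, orientation): joint-space move of the TCP to a pose.
- move_l(position, attitude=None, speed=150): straight line of the TCP; attitude=None keeps the orientation; speed is the mean speed in mm/s.
- move_j(angles): joint-space move.
- grip(opening, squeeze=None): finger opening in mm; squeeze is the grip in N (None keeps the last); returns when the fingers have stopped.
- wait(seconds).
- solve_ik(position, orientation): joint angles nearest the present ones, or None.
- get_obs(): the state.
- get_image(name): name is "side" or "top" or "wrist"; returns the picture (420x560x3 uint8, red, green, blue); there is no depth.
- get_calibration(name): a dict with "fx", "fy", "cx", "cy" (pixels), "R" (3x3) and "t" (3): a world point X has camera coordinates R X + t; the wrist camera has in their place "mount" (4x4, takes a point from camera to tool coordinates, whose origin is the TCP and whose axes are the tool frame's). Camera axes: x right, y down, z forward; pixel columns grow to the right and rows downward; lengths in mm; the calibration is good to about 2 mm. The wrist camera is an equidistant fisheye: a pixel r from the principal point sees the ray r / f radians off the axis. A picture is of the moment at which its call begins: read the wrist's pose just before it. get_calibration takes no time and is no camera call.
A pose or a line that the arm cannot do raises Unreachable and nothing moves.
- sign_off(): hands the job in, once; it reports no verdict.
Trained networks look in the newest picture that a camera, given by its name, has taken for a name from the list of things; names that differ only in an ending like _2 or _b are one class to them, and where a whole thing is asked for, a point or a joint stands for the part that bears it (a point fixed in the world has none). Each returns a list of dicts, best first, with "score" (0 to 1); they miss things now and then, are a little off and sometimes report something else, mostly with a low value. They report only what shows in the picture. A call takes as long as a camera call.
- spot_in(name, camera): "extent" ([centre column, centre row, width, height] in pixels, round what is visible of it).
- regions_of(name, camera): "region" (420x560 bool, what is visible of it) and "extent" ([centre column, centre row, width, height] in pixels, round what is visible of it).
The state is a dict: "t": time; "joint_pos": joint angles; "qvel": joint speeds; "effort": joint torques, N m; "tcp_pos": TCP position; "ee_rot": TCP orientation; "wrist_force": force on the tool from outside, world axes, zero at the start; "moment": the same for the moment, N m; "grip_width": finger opening in mm.
Only numpy, scipy, OpenCV 4.12 (cv2) and the standard library are available. Lean on these libraries where they do the work, as an engineer would, in place of code of your own. Each camera call takes 0.05 s, during which the arm holds its last target. There are 200 camera calls.

## Working session

There is one attempt and no reset: what is moved stays moved. The work goes in short steps, each a Python script; the robot and the scene stay as the last script left them, time stands still between calls to the robot, and variables do not carry over. Pictures are saved under pics/ and viewed, about 8 in all and at most 12, crops included, and the job is handed in when it is done.

```bash
mkdir -p pics; ls
python3 - <<'E'
from station import *
import cv2,numpy as np
o=get_obs();print(o)
for n in("top","side"):
    im=get_image(n);cv2.imwrite(f"pics/{n}0.png",im[:,:,::-1]);c=get_calibration(n);print(n,c)
    for k in("corner_1","shim_1_pad","housing","flywheel","deck"):
        print(k,[(round(d["score"],2),np.round(d["extent"],1).tolist()) for d in spot_in(k,n)])
E
```

```text
pics
{'t': 0.0, 'joint_pos': array([-8.31471923e+01,  1.24775375e+01,  9.25275463e+01, -2.95477690e-04,
        7.51328408e+01, -6.42699429e+00]), 'qvel': array([-0.01996899,  0.01897817, -0.01860859,  0.04042215,  0.03978898,
       -0.01599789]), 'effort': array([ 4.10104203e-04, -3.96847987e+01, -3.03847754e+01, -1.28421289e-04,
        9.82792466e-03, -9.89214897e-06]), 'tcp_pos': array([ 143.50633426, -607.46884186,  229.96833532]), 'ee_rot': array([-1.79984845e+02,  1.37089711e-01, -7.67201038e+01]), 'wrist_force': array([-0.40126552,  0.12355653,  0.80684215]), 'moment': array([0.0391111 , 0.08528687, 0.01135663]), 'grip_width': 85.38271828052139}
top {'fx': 441.9674826928106, 'fy': 441.9674826928106, 'cx': 274.8388295735759, 'cy': 210.41012146350764, 'R': array([[-0.02486074, -0.99953549, -0.01762829],
       [-0.99383993,  0.02661643, -0.10758143],
       [ 0.10800066,  0.01484514, -0.99403998]]), 't': array([  26.22516286,  595.60186566, 1034.44494278])}
corner_1 [(0.58, [275.4, 242.4, 77.5, 70.9])]
shim_1_pad [(0.53, [227.7, 265.9, 26.2, 14.7])]
housing [(0.81, [273.9, 241
[... 161 characters left out ...]
1, 11.1, 74.9])]
side {'fx': 533.576807852049, 'fy': 533.576807852049, 'cx': 281.18038456259444, 'cy': 210.3108988954784, 'R': array([[-0.69970861, -0.71442656, -0.00159504],
       [-0.4455132 ,  0.43807833, -0.78077229],
       [ 0.55850321, -0.54560248, -0.62481365]]), 't': array([404.51085282, 306.11635212, 906.17568493])}
corner_1 [(0.86, [294.7, 237.2, 104.0, 71.1])]
shim_1_pad [(0.6, [279.1, 273.6, 32.6, 13.1]), (0.5, [237.4, 242.6, 30.7, 13.1])]
housing [(0.87, [295.1, 247.0, 163.0, 114.3])]
flywheel [(0.54, [294.7, 221.8, 9.2, 11.5])]
deck [(0.92, [294.6, 236.8, 105.2, 69.7]), (0.72, [238.1, 244.0, 29.6, 12.0]), (0.56, [374.3, 145.8, 20.0, 40.8]), (0.38, [154.9, 314.7, 86.9, 64.8])]
```

Run:
```python
import cv2
t=cv2.imread("pics/top0.png")[170:320,175:375];cv2.imwrite("pics/tc.png",cv2.resize(t,(800,600),interpolation=cv2.INTER_CUBIC))
```

```text
(no output)
```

View pics/tc.png

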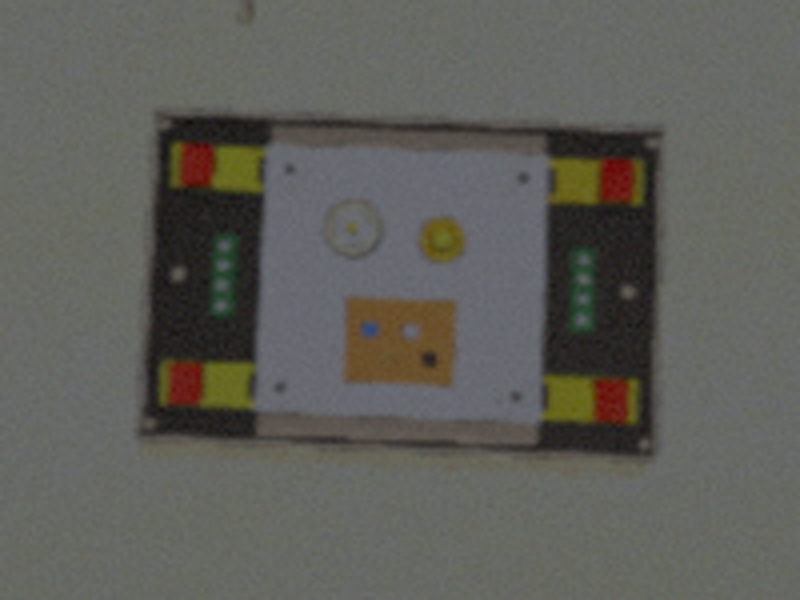

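View pics/side0.png

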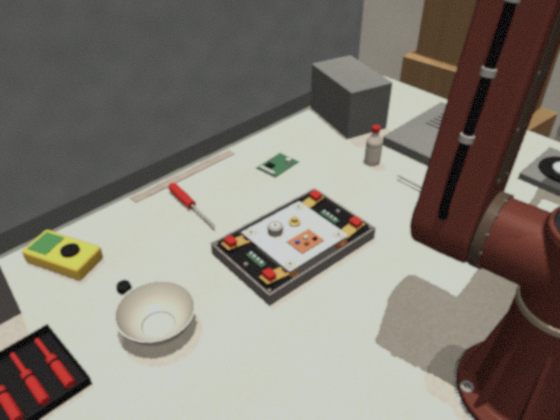

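The top crop shows the plate with dark dots at about (290,170), (523,178), (280,387) and (516,397). The red pads are at (197,163), (617,180), (185,383) and (612,400), and the flywheel is at (442,240). In the side view the area around the housing is clear. Next I fit the housing pose from the pads in both cameras.

```bash
cat > h.py <<'E'
from station import *
import numpy as np,cv2
from scipy.optimize import least_squares
L=np.array([[-65,125,50],[65,125,50],[-65,-125,50],[65,-125,50.]])
def proj(c,X):
    p=X@c["R"].T+c["t"];return np.c_[c["fx"]*p[:,0]/p[:,2]+c["cx"],c["fy"]*p[:,1]/p[:,2]+c["cy"]]
def world(p,X):
    c,s=np.cos(p[2]),np.sin(p[2]);X=np.atleast_2d(X)
    return np.c_[c*X[:,0]-s*X[:,1]+p[0],s*X[:,0]+c*X[:,1]+p[1],X[:,2]]
E
python3 - <<'E'
from h import *
obs={}
for n in("top","side"):
    im=cv2.imread(f"pics/{n}0.png");b,g,r=[im[:,:,i].astype(int) for i in range(3)]
    m=((r>1.8*g)&(r>1.8*b)&(r>70)).astype(np.uint8)
    k,_,st,ce=cv2.connectedComponentsWithStats(m)
    obs[n]=np.array([ce[i] for i in range(1,k) if st[i,4]>=15]);
c={n:get_calibration(n) for n in obs}
def match(n,q): 
    d=np.linalg.norm(obs[n][None]-q[:,None],axis=2);return obs[n][d.argmin(1)]-q
L2=L-[0,0,3]
for ns in(["top"],["side"],["top","side"]):
    f=lambda p:np.concatenate([match(n,proj(c[n],world(p,L2))).ravel() for n in ns])
    s=min((least_squares(f,[x,y,-.03],x_scale=[10,10,.05],loss='soft_l1') for x in(500,530,560) for y in(-20,0,20)),key=lambda s:s.cost)
    print(ns,s.x.round(3),f(s.x).round(1).tolist())
E
```

```text
['top'] [ 5.2411e+02  1.1925e+01 -6.3000e-02] [-0.0, -0.0, 0.0, -0.1, 0.2, 0.0, -0.2, 0.1]
['side'] [ 5.22762e+02  1.61310e+01 -6.80000e-02] [-0.0, -0.3, 0.4, 0.1, -0.4, 0.1, -0.0, 0.4]
['top', 'side'] [ 5.24018e+02  1.36530e+01 -6.50000e-02] [0.8, 0.0, 0.7, -0.0, 1.0, -0.1, 0.5, -0.1, -0.7, 0.6, -0.1, 0.8, -0.6, 0.9, -0.2, 1.1]
```

```bash
cat >> h.py <<'E'
P=[523.8,13.5,-0.065]
ORI=[180,0,np.degrees(P[2])]
def press(x,y,ztop,zmin,fmax,step=1.0):
    f0=None;log=[]
    f0=np.mean([get_obs()["wrist_force"][2] for _ in range(1)]);z=ztop
    while z>zmin:
        z-=step;move_l([x,y,z],speed=15);o=get_obs();f=o["wrist_force"][2]-f0
        log.append((round(z,1),round(o["tcp_pos"][2],1),round(f,1)))
        if abs(f)>fmax:break
    return log
E
python3 - <<'E'
from h import *
C=world(P,[[-65,70,37],[65,70,37],[-65,-70,37],[65,-70,37]])
grip(0)
for i in(2,3,1,0):
    x,y,_=C[i]
    if i==2: goto([x,y,150],ORI)
    move_l([x,y,70],ORI if i==2 else None,speed=200); move_l([x,y,42],speed=60);wait(.2)
    lg=press(x,y,42,29,12)
    print(i+1,lg,get_obs()["t"])
    c=[z for _,z,f in lg if f>1.5]
    rock=c and c[0]-lg[-1][1]>3
    if rock: wait(.4);print("ROCKS",i+1,get_obs()["wrist_force"])
    move_l([x,y,75],speed=100)
    if rock:break
E
```

```text
3 [(41.0, np.float64(41.1), np.float64(-1.1)), (40.0, np.float64(39.9), np.float64(-1.2)), (39.0, np.float64(38.9), np.float64(-0.5)), (38.0, np.float64(37.9), np.float64(-0.7)), (37.0, np.float64(37.0), np.float64(0.4)), (36.0, np.float64(36.9), np.float64(6.8)), (35.0, np.float64(36.7), np.float64(13.6))] 6.775
4 [(41.0, np.float64(41.1), np.float64(0.4)), (40.0, np.float64(39.9), np.float64(0.3)), (39.0, np.float64(38.9), np.float64(-0.4)), (38.0, np.float64(37.9), np.float64(0.4)), (37.0, np.float64(37.0), np.float64(0.4)), (36.0, np.float64(36.9), np.float64(5.4)), (35.0, np.float64(36.9), np.float64(9.8)), (34.0, np.float64(36.7), np.float64(14.1))] 10.9417
2 [(41.0, np.float64(41.1), np.float64(1.0)), (40.0, np.float64(39.9), np.float64(1.0)), (39.0, np.float64(38.9), np.float64(0.8)), (38.0, np.float64(37.9), np.float64(0.4)), (37.0, np.float64(37.0), np.float64(1.0)), (36.0, np.float64(37.0), np.float64(4.8)), (35.0, np.float64(36.9), np.float64(11.2)), (34.0, np.float64(36.8), np.float64(15.1))] 15.1667
1 [(41.0, np.float64(41.1), np.float64(-0.8)), (40.0, np.float64(39.9), np.float64(0.1)), (39.0, np.float64(38.9), np.float64(-0.7)), (38.0, np.float64(37.9), np.float64(-0.8)), (37.0, np.float64(37.0), np.float64(-1.2)), (36.0, np.float64(36.1), np.float64(0.0)), (35.0, np.float64(35.1), np.float64(2.2)), (34.0, np.float64(34.2), np.float64(2.5)), (33.0, np.float64(33.4), np.float64(4.6)), (32.0, np.float64(33.0), np.float64(9.5)), (31.0, np.float64(32.5), np.float64(12.8))] 20.0917
```

Corner 1 gives about 4.5 mm (37 to 32.5), while the other three stop at about 37. My 3 mm flag just missed it, but the log is clear. The tilt and force held over several steps, so I now press shim 1's pad.

Run:
```python
from h import *
x,y,_=world(P,[-65,125,50])[0]
move_l([x,y,75],speed=150);move_l([x,y,54],speed=60);wait(.2)
print([tuple(map(float,a)) for a in press(x,y,54,32,30)])
wait(.4);print(get_obs()["wrist_force"])
move_l([x,y,90],speed=100)
move_l([x-80,y+90,230],speed=250)
wait(.3)
for n in("top","side"):cv2.imwrite(f"pics/{n}1.png",get_image(n)[:,:,::-1])
print(get_obs()["t"])
a=cv2.imread("pics/side0.png")[180:300,200:385];b=cv2.imread("pics/side1.png")[180:300,200:385]
cv2.imwrite("pics/cmp.png",cv2.resize(np.hstack([a,b]),(800,260),interpolation=cv2.INTER_CUBIC))
```

```text
[(53.0, 53.1, -1.3), (52.0, 51.9, -0.5), (51.0, 51.2, 0.4), (50.0, 50.4, 3.7), (49.0, 49.4, 4.9), (48.0, 48.5, 5.1), (47.0, 47.4, 3.4), (46.0, 46.5, 3.2), (45.0, 45.4, 4.3), (44.0, 44.4, 4.5), (43.0, 43.4, 4.3), (42.0, 42.4, 3.9), (41.0, 41.6, 5.6), (40.0, 41.3, 9.6), (39.0, 41.1, 15.8), (38.0, 40.9, 20.8), (37.0, 40.6, 26.7), (36.0, 40.4, 30.6)]
[-8.70662097  2.42229413 31.46800741]
28.7833
```

View pics/cmp.png

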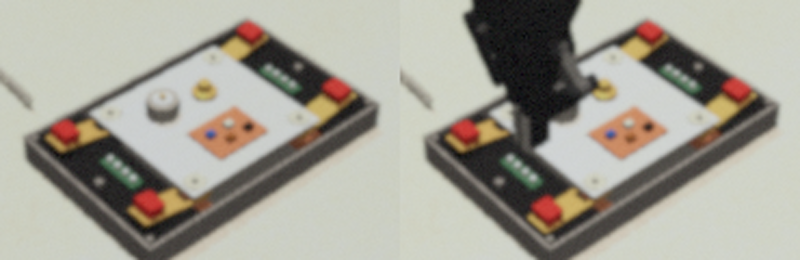

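The side comparison shows the near-left pad lower, from (150,205) to about (548-400,211), with the other three pads and the flywheel unmoved. I check this in numbers before handing in.

Run:
```python
from h import *
c=get_calibration("side");q=proj(c,world(P,L-[0,0,3]));q2=proj(c,world(P,L-[0,0,11]));print("expected shift",(q2-q)[0].round(1))
cen=[]
for f in("side0","side1"):
    im=cv2.imread(f"pics/{f}.png").astype(int);b,g,r=[im[:,:,i] for i in range(3)]
    k,_,st,ce=cv2.connectedComponentsWithStats(((r>1.8*g)&(r>1.8*b)&(r>70)).astype(np.uint8))
    ce=ce[1:][st[1:,4]>=15];cen.append(np.array([ce[np.linalg.norm(ce-p,axis=1).argmin()] for p in q]))
print("pad shifts",(cen[1]-cen[0]).round(1).tolist())
o=get_obs();print(o["wrist_force"].round(1),o["tcp_pos"].round(),o["t"])
sign_off()
```

```text
expected shift [0.1 2.8]
pad shifts [[-1.0, 3.1], [0.0, 0.0], [-0.1, -0.0], [-0.0, 0.1]]
[ 0.1 -0.1  0.1] [387. 232. 229.] 28.7833
the job is handed in; nothing more can be done
```

The rocking corner was corner 1 (near, left). I pressed its shim flat and handed the job in at 28.8 s of the 48 s allowed.

- **Finding the corner:** I pressed all four dots with the closed fingertip. Corners 2, 3 and 4 held at about 37 mm under 14–15 N. Corner 1 gave about 4.5 mm, from 37 to 32.5 mm, under 13 N. My automatic 3 mm flag just missed it, so I identified it from the printed log.
- **Pressing the shim:** Pad 1 went down from about 51 mm at 4–5 N until it hit a hard stop at about 41 mm. I held 31 N there.
- **Last checks:** In the side picture pad 1 had moved down 3.1 px, where about 2.8 px was expected for fully flat. The other three pads had moved 0.1 px or less. The visible part of the flywheel area looked unchanged, and the wrist force was about zero with the arm clear at 229 mm.
- **Not measured:** I did not check the plate's level or the positions of the other things on the bench separately. The arm did not go near those things.

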